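# Carrier held square in the labelling jig

### The arm

A 7-joint arm with a two-finger parallel gripper is mounted at the origin on the work surface; the furniture and walls round the work are solid. World frame = base frame: x ahead of the robot, y to its left, z up, the work surface at z = 0. Lengths are in m, angles in degrees, forces in N, time in s.
With the tool pointing down it reaches from about 0.425 to 0.875 m from the base axis. Payload 4.7 kg.
Tool frame: the origin (TCP) lies midway between the tips of the shut fingers; the grasp point (between the pads) lies 19 mm behind it; z points along the fingers, y is the line along which they close (so a half turn about z gives the same grasp; the last joint's range is limited). The gripper opens to 87 mm and grips with 3 to 60 N. Pads are 19 mm wide; open, the fingers measure 117 mm over their backs; the gripper's body (75 mm by 190 mm) begins 51 mm behind the grasp point.
Start: joints at [-71.098, 18.392, -4.016, 83.108, 1.295, 78.541, -3.26], TCP at [0.202, 0.618, 0.223] pointing down, gripper open.
Joint ranges: [-163.93, 163.93], [-17.29, 119.83], [-79.2, 71.16], [3.27, 140.29], [-89.18, 269.18], [5.43, 117.66], [-154.24, 154.24]. Speed limits (degrees/s): [147.25, 147.25, 180, 180, 180, 180, 180].

### API

Orientations are given as [roll, pitch, yaw] about the fixed x, y, z axes, in that order (R = Rz(yaw) Ry(pitch) Rx(roll)).
In Python, from cell import env gives the robot as it stands. The module is installed in compiled form; this text tells all that it offers.
- The arm moves only by the tool step_arm, never from a script. Its argument "rows" is a list of rows, each an object with "angular": the turn, a rotation vector about the tool's x, y, z in units of pi rad (1.0 is pi rad), a list of three; "slide": the shift along the tool's x, y, z in units of 500 mm (1.0 is 500 mm), a list of three; "jaw": the opening, from 0 (shut) to 1 (fully open). A call has 1 to 10 rows; each row shifts and turns the commanded pose from where the row before left it, along the tool's axes as they then stand; what a row does not reach is not made up. A row lasts 1/8 s, in which the tool goes at most 62.5 mm and 10.7 degrees, less where a joint would pass 70% of its speed; a pose out of reach is approached as far as the arm can. A call with a number of a shift or a turn outside -1 to 1 is refused whole. A call with a gripper value outside its range is refused whole. The fingers move at their own pace and stop on an object; "newtons" is the grip in N (left out, the last holds). Time passes only in rows, so rows that do not move let the fingers close. It gives the time, the measured TCP pose, the force, the opening and the grip force at its end, in the units of the state.
- env.get_obs(): the state, without advancing time (a new reading comes with each control period).
- env.read_camera(name): name is "side" or "top" or "wrist"; returns the picture (420x560x3 uint8, red, green, blue); there is no depth.
- env.camera_info(name): a dict with "fx", "fy", "cx", "cy" (pixels), "R" (3x3) and "t" (3): a world point X has camera coordinates R X + t. Camera axes: x right, y down, z forward; pixel columns grow to the right and rows downward; lengths in m; the calibration is good to about 2 mm. The wrist camera is an equidistant fisheye: a pixel r from the principal point sees the ray r / f radians off the axis. A picture is of the moment at which its call begins: read the wrist's pose just before it. camera_info takes no time and is no camera call; for the wrist camera it gives the pose at the moment of the call.
- env.sign_off(): hands the job in; it is judged then, once.
The state is a dict: "time_s": time; "qpos": joint angles; "joint_velocities": joint speeds; "effort": joint torques, N m; "tool_pos": TCP position; "tool_rot": TCP orientation; "force": force on the tool from outside, world axes, zero at the start; "wrist_torque": the same for the moment, N m; "grip_width": finger opening in m; "grasp_force": force on a finger pad.
Only numpy, scipy, OpenCV 4.12 (cv2) and the standard library are available. Lean on these libraries where they do the work, as an engineer would, in place of code of your own. Each camera call takes 0.05 s, during which the arm holds its last target. There are 200 camera calls.

### The job

Put the long cream carton flat into the grey carrier on the plywood jig, fully home on the carrier's floor. Then, without lifting it off the bed, slide the loaded carrier into the corner until it sits flat and square against both aluminium rails, and finish there: still gripping the carton and holding a firm steady push against both rails at once. Do not ram the rails, and leave everything else where it is.

Things in the scene. Friction and masses are not known exactly. Their poses are not given: they have to be found in the camera images.
- carton: Closed cream cardboard carton, the longest of the small cartons, 61 (x) x 110 (y) x 46 (z) mm, 0.2 kg, lying flat on the worktop away from the jig. Origin at the centre of its underside, z up, long side along y. Grip it across the 61 mm width, in the upper 28 mm (the rim covers the lowest 14). The tall label printer stands on its robot side: descend straight. Either way round fits.
- carrier: Loose open grey plastic tray, 75 (x) x 125 (y) x 18 mm, 0.15 kg, flat on the jig bed 2 to 5 cm from both rails. Floor 4 mm thick; pocket 65 x 115 mm, 14 mm deep, its mouth bevelled 3 mm at 45 degrees all round. Origin at the centre of its underside, z up, long side along y. Slides easily when the carton is pushed; friction takes 1 to 6 N, so push 10 to 20 N on each axis.
- jig: Fixed, smooth plywood bed 176 (x) x 210 (y) x 8 mm on the worktop; origin at the centre of its underside, top face at z = 8 mm. Two aluminium rails stand on it along its +x and -y edges: their corner (+x, -y) is the one to use. Seated there, the carrier's origin is at jig x = 36.5, y = -26.5, z = 8 mm, its long side along jig y.
- far_rail: Fixed aluminium bar 12 mm wide and 12 mm high (top 20 mm above the worktop), along jig y; its inner face is the plane jig x = +74 mm, from jig y = -80 to +100 mm. Origin on the jig's z axis, on the bed's top face, axes as the jig's.
- right_rail: Fixed aluminium bar 12 mm wide and 12 mm high, along jig x; its inner face is the plane jig y = -89 mm, from jig x = -76 to +64 mm. Origin on the jig's z axis, on the bed's top face, axes as the jig's.
- small_carton: Bystander: blue closed carton 46 x 85 x 31 mm, too small for the carrier. Leave alone.
- square_carton: Bystander: green closed carton 61 x 60 x 35 mm. Leave alone.
- roll_a: Bystander: white label roll, 60 mm across, 40 mm high. Leave alone.
- roll_b: Bystander: white label roll, 66 mm across, 52 mm high. Leave alone.
- pen: Bystander: marker pen 138 mm long, lying down. Leave alone.

How it is judged (in metres and radians):
On the way:
1. the carton lies fully home in the carrier (z of carton in the frame of carrier below 0.006 m and horizontal distance between carton and carrier below 0.005 m and angle between the y axis of carton and the y axis of carrier, either way round below 0.06 rad), for 0.2 s.
At the end, for the whole second after the job is handed in: Carton home in the carrier (within 2 mm of its floor, 5 mm of centre, 0.06 rad); carrier flat on the bed, within 2 mm of both rails, square within 0.03 rad, pressed over 1.5 N against each at once, at rest; fingers grip the carton with over 4 N (all of step 1 and x of carrier in the frame of jig above 0.0345 m and y of carrier in the frame of jig below -0.0245 m and z of carrier in the frame of jig below 0.0105 m and angle between carrier's own z axis and vertical below 0.03 rad and angle between the y axis of carrier and the y axis of jig, either way round below 0.03 rad and contact force between carrier and far_rail above 1.5 N and contact force between carrier and right_rail above 1.5 N and contact force between the fingers and carton above 4 N and linear speed of carrier below 0.01 m/s); the arm keeps its last pose, push and grip.
It fails at once if a rail is rammed with more than 60 N (contact force between carrier and far_rail above 60 N or contact force between carrier and right_rail above 60 N).
It fails at once if the carrier is lifted well off the bed or tipped over (z of carrier in the frame of jig above 0.03 m or angle between carrier's own z axis and vertical above 0.35 rad).
It fails at once if a bystander is moved by more than 3 cm (distance of any of small_carton, square_carton, roll_a, roll_b, pen from where it was at the start of the episode above 0.03 m).
It also fails if it takes over 64 s, if anything falls off the work surface, if the arm or the gripper's body presses on something with over 40 N, if the wrist force passes 120 N, or if a joint passes its speed limit or range.

## Working session

There is one attempt and no reset: what is moved stays moved. The work goes in short steps, Python scripts to look and compute and a tool call to move; the robot and the scene stay as the last step left them, time stands still between calls to the robot, and variables do not carry over. Pictures are saved under pics/ and viewed, at most 10 in all, crops included, and the job is handed in when it is done.

Besides the shell and the picture viewer there is one more tool, called after "Call:" as name(argument=value, ...), one argument or row to a line, values as JSON. step_arm: Moves the arm, as the interface text tells. Shifts and turns lie within -1 to 1; 1 stands for 500 mm of shift or pi rad of turn. Its arguments: {"type":"object","properties":{"rows":{"type":"array"},"newtons":{"type":"number"}},"required":["rows"]}

```bash
mkdir -p pics
python3 - <<'E'
from cell import env
import cv2
print(env.get_obs())
for n in("top","side"):
    im=env.read_camera(n); cv2.imwrite(f"pics/{n}0.png",im[:,:,::-1])
    print(n,env.camera_info(n))
E
```

```text
{'time_s': 0.0, 'qpos': array([-71.09807122,  18.4388761 ,  -4.01660324,  83.17474542,
         1.29359235,  78.54160214,  -3.25999957]), 'joint_velocities': array([ 0.05953601,  0.02607515, -0.01555539,  0.00382077, -0.02608994,
        0.0190464 , -0.08669202]), 'effort': array([-9.82104416e-05, -4.91298366e+01, -4.04041009e-01, -3.12539577e+01,
       -6.39905711e-02,  4.34994511e-02,  1.93720762e-04]), 'tool_pos': array([0.20173126, 0.617315  , 0.22146512]), 'tool_rot': array([-1.79889947e+02,  4.08826223e-03,  1.61908558e+02]), 'force': array([ 1.00775288, -0.53620085,  0.84889119]), 'wrist_torque': array([-0.03931854,  0.0261026 ,  0.051929  ]), 'grasp_force': 0.0, 'grip_width': 0.08688306498010571}
top {'fx': 519.588585184738, 'fy': 519.588585184738, 'cx': 270.93300687648446, 'cy': 206.30595175752936, 'R': array([[ 0.0264518 , -0.99953635,  0.01507928],
       [-0.99484751, -0.02779859, -0.09749701],
       [ 0.09787098, -0.01242261, -0.99512158]]), 't': array([-0.09763813,  0.44173137,  1.39325356])}
side {'fx': 486.8202496783956, 'fy': 486.8202496783956, 'cx': 287.15354197534583, 'cy': 209.78809455945523, 'R': array([[-0.9882222 ,  0.15274838,  0.00920914],
       [ 0.12371251,  0.83289349, -0.539429  ],
       [-0.09006714, -0.53193643, -0.84198073]]), 't': array([0.46441717, 0.01025946, 1.50333028])}
```

View pics/top0.png

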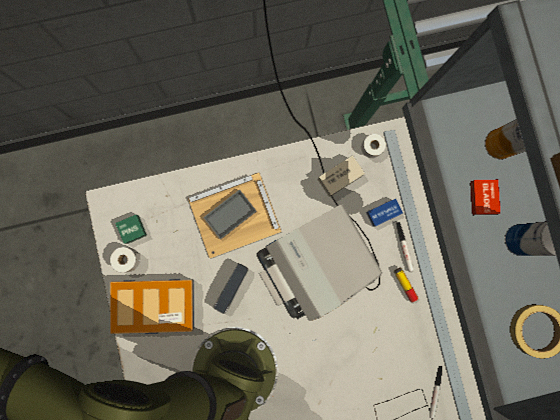

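View pics/side0.png

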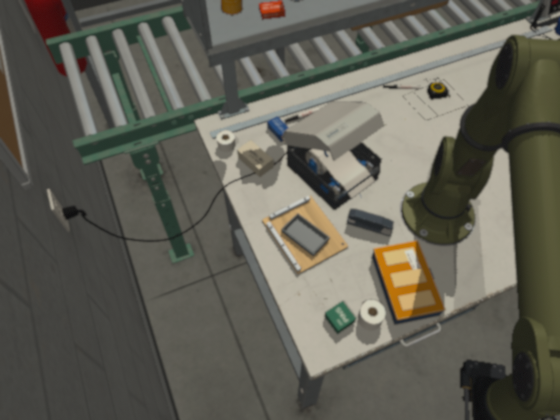

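The top view shows the jig at about (232,215) px with the grey carrier at (230,214). The cream carton is at (341,177), in shadow beyond the printer (320,260), and the rails run along the jig's upper and right edges. I'll enlarge these areas next.

Run:
```python
import cv2,numpy as np
a=cv2.imread("pics/top0.png")[160:265,180:285]; b=cv2.imread("pics/top0.png")[140:220,295:400]
s=cv2.imread("pics/side0.png")
a=cv2.resize(a,None,fx=3.8,fy=3.8,interpolation=cv2.INTER_CUBIC);b=cv2.resize(b,None,fx=3.8,fy=3.8,interpolation=cv2.INTER_CUBIC)
b=cv2.copyMakeBorder(b,0,a.shape[0]-b.shape[0],0,0,cv2.BORDER_CONSTANT)
cv2.imwrite("pics/c1.png",np.hstack([a,b]))
a=s[190:275,255:355];b=s[115:200,205:305]
cv2.imwrite("pics/c2.png",cv2.resize(np.hstack([a,b]),None,fx=4,fy=4,interpolation=cv2.INTER_CUBIC))
```

```text
(no output)
```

View pics/c1.png

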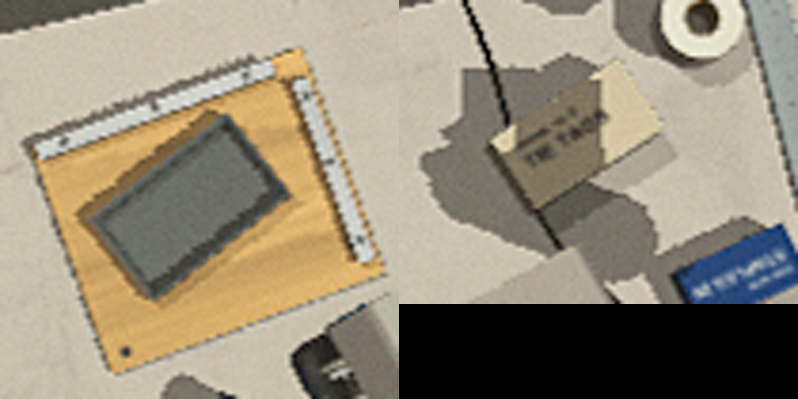

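View pics/c2.png

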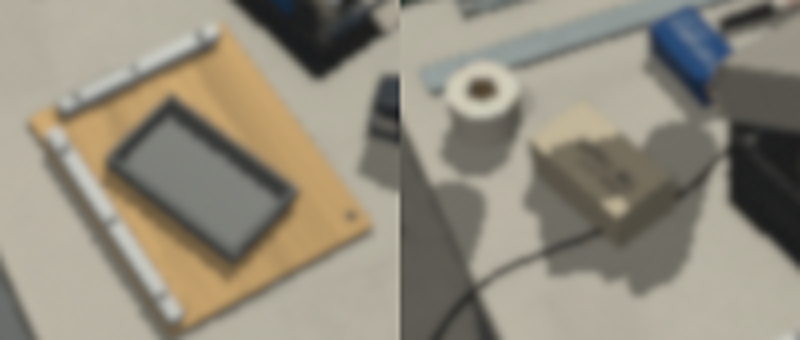

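The crops show the carton top face with corners (crop px) at (490,147), (615,60), (664,130) and (540,210). The carrier rim corners are at (222,113), (292,195), (155,300) and (80,215), turned by roughly 15–20° relative to the jig.

```bash
cat > h.py <<'E'
import numpy as np, cv2
from cell import env
def ray(ci,px,z,fish=False):
    px=np.atleast_2d(px).astype(float)
    d=np.c_[(px[:,0]-ci['cx'])/ci['fx'],(px[:,1]-ci['cy'])/ci['fy']]
    if fish:
        th=np.linalg.norm(d,axis=1,keepdims=True); d=np.c_[np.sin(th)*d/np.maximum(th,1e-9),np.cos(th)]
    else: d=np.c_[d,np.ones(len(d))]
    R,t=np.array(ci['R']),np.array(ci['t']); C=-R.T@t; w=d@R
    return C+w*((z-C[2])/w[:,2])[:,None]
def quad(P):  # corners in order -> centre, long-axis angle, side lengths
    P=P[:,:2]; e=np.roll(P,-1,0)-P; L=np.linalg.norm(e,axis=1)
    k=0 if L[0]+L[2]>L[1]+L[3] else 1
    v=e[k]-e[k+2]
    return P.mean(0).round(4),round(np.degrees(np.arctan2(v[1],v[0]))%180,1),(L*1000).round(1)
E
python3 - <<'E'
from h import *
ci=env.camera_info("top")
f=lambda L,x0,y0:[((u+.5)/3.8-.5+x0,(v+.5)/3.8-.5+y0) for u,v in L]
print("carton",quad(ray(ci,f([(91,147),(216,60),(265,130),(141,210)],295,140),.046)))
print("carrier",quad(ray(ci,f([(222,113),(292,195),(155,300),(80,215)],180,160),.026)))
print("jig",quad(ray(ci,f([(300,48),(385,268),(118,373),(35,150)],180,160),.008)))
# side view of same (cropped x4)
g=lambda L,x0,y0:[((u+.5)/4-.5+x0,(v+.5)/4-.5+y0) for u,v in L]
cs=env.camera_info("side")
print("carrier s",quad(ray(cs,g([(172,97),(297,192),(236,262),(107,160)],255,190),.026)))
print("carton s",quad(ray(cs,g([(588-400,103),(680-400,178),(620-400,220),(532-400,145)],205,115),.046)))
E
```

```text
carton (array([ 0.5306, -0.2738]), np.float64(125.4), array([109.7,  60.9, 105.9,  57. ]))
carrier (array([0.4205, 0.0277]), np.float64(128.4), array([ 77.5, 122.6,  81. , 124.6]))
jig (array([0.4199, 0.0127]), np.float64(113.0), array([171.8, 205.7, 172. , 205.7]))
carrier s (array([0.4206, 0.0266]), np.float64(129.1), array([121.7,  73.9, 125. ,  73.5]))
carton s (array([ 0.53  , -0.2729]), np.float64(125.6), array([108.9,  62.9, 105. ,  62.2]))
```

```bash
cat >> h.py <<'E'
def plan(tx,ty,tz,yaw,n=1):
    """n equal rows (turn first split evenly); prints per-row slide/angular in move units"""
    o=env.get_obs(); p=o['tool_pos']; r=o['tool_rot']; y0=r[2]
    dy=(yaw-y0+180)%360-180; d=np.array([tx,ty,tz])-p
    print("t",round(o['time_s'],2),"at",p.round(4),r.round(2),"dpos",d.round(4),"dyaw",round(dy,2))
    for i in range(n):
        a=np.radians(y0+dy*i/n); c,s=np.cos(a),np.sin(a); e=d/n
        print("slide",(np.array([e[0]*c+e[1]*s,e[0]*s-e[1]*c,-e[2]])/.5).round(4).tolist(),"ang z",round(-dy/n/180,4))
E
python3 - <<'E'
from h import *
ct,cs=env.camera_info("top"),env.camera_info("side")
P=lambda c:np.diag([1,1,1])@np.array([[c['fx'],0,c['cx']],[0,c['fy'],c['cy']],[0,0,1]])@np.c_[c['R'],c['t']]
a=np.array([[345,207],[380,268],[273,250]],float).T; b=np.array([[288,142],[330,102],[330,102]],float).T
X=cv2.triangulatePoints(P(ct),P(cs),a,b); print((X[:3]/X[3]).T.round(3))
for z in(.1,.15,.2): print(z,ray(ct,[(345,207)],z).round(3),ray(cs,[(288,142)],z).round(3))
plan(.45,.25,.33,140,8)
E
```

```text
[[ 0.434 -0.274  0.094]
 [ 0.285 -0.351  0.169]
 [ 0.337 -0.092  0.427]]
0.1 [[ 0.44  -0.276  0.1  ]] [[ 0.427 -0.265  0.1  ]]
0.15 [[ 0.435 -0.268  0.15 ]] [[ 0.434 -0.223  0.15 ]]
0.2 [[ 0.43 -0.26  0.2 ]] [[ 0.441 -0.181  0.2  ]]
t 0.1 at [0.2018 0.6174 0.2216] [-1.7990e+02  1.0000e-02  1.6191e+02] dpos [ 0.2482 -0.3674  0.1084] dyaw -21.91
slide [-0.0875, -0.068, -0.0271] ang z 0.0152
slide [-0.0907, -0.0638, -0.0271] ang z 0.0152
slide [-0.0936, -0.0594, -0.0271] ang z 0.0152
slide [-0.0963, -0.0548, -0.0271] ang z 0.0152
slide [-0.0988, -0.0502, -0.0271] ang z 0.0152
slide [-0.1011, -0.0454, -0.0271] ang z 0.0152
slide [-0.1032, -0.0405, -0.0271] ang z 0.0152
slide [-0.105, -0.0355, -0.0271] ang z 0.0152
```

Call:
step_arm(
  rows=[
    {"slide":[-0.088,-0.068,-0.04],"angular":[0,0,0.015],"jaw":1},
    {"slide":[-0.091,-0.064,-0.04],"angular":[0,0,0.015],"jaw":1},
    {"slide":[-0.094,-0.059,-0.04],"angular":[0,0,0.015],"jaw":1},
    {"slide":[-0.096,-0.055,-0.04],"angular":[0,0,0.015],"jaw":1},
    {"slide":[-0.099,-0.05,-0.03],"angular":[0,0,0.015],"jaw":1},
    {"slide":[-0.101,-0.045,-0.02],"angular":[0,0,0.015],"jaw":1},
    {"slide":[-0.103,-0.04,-0.01],"angular":[0,0,0.015],"jaw":1},
    {"slide":[-0.105,-0.035,0],"angular":[0,0,0.015],"jaw":1},
  ],
)

```text
time_s: 1.1
tool_pos: [0.4526, 0.25, 0.3329]
tool_rot: [179.9, 0.0, 140.2]
force: [0.0, 0.8, -0.5]
grip_width: 0.087
grasp_force: 0.0
```

Run:
```python
from h import *
plan(.540,-.286,.30,125.4,10)
```

```text
t 1.1 at [0.4526 0.25   0.3329] [179.95   0.   140.22] dpos [ 0.0874 -0.536  -0.0329] dyaw -14.82
slide [-0.082, -0.0712, 0.0066] ang z 0.0082
slide [-0.0838, -0.0691, 0.0066] ang z 0.0082
slide [-0.0856, -0.0669, 0.0066] ang z 0.0082
slide [-0.0873, -0.0646, 0.0066] ang z 0.0082
slide [-0.0889, -0.0624, 0.0066] ang z 0.0082
slide [-0.0905, -0.06, 0.0066] ang z 0.0082
slide [-0.092, -0.0577, 0.0066] ang z 0.0082
slide [-0.0935, -0.0553, 0.0066] ang z 0.0082
slide [-0.0949, -0.0528, 0.0066] ang z 0.0082
slide [-0.0962, -0.0504, 0.0066] ang z 0.0082
```

Call:
step_arm(
  rows=[
    {"slide":[-0.082,-0.071,0.007],"angular":[0,0,0.008],"jaw":1},
    {"slide":[-0.084,-0.069,0.007],"angular":[0,0,0.008],"jaw":1},
    {"slide":[-0.086,-0.067,0.007],"angular":[0,0,0.008],"jaw":1},
    {"slide":[-0.087,-0.065,0.007],"angular":[0,0,0.008],"jaw":1},
    {"slide":[0,0,0],"angular":[0,0,0],"jaw":1},
  ],
)

```text
time_s: 1.72
tool_pos: [0.4874, 0.0316, 0.3184]
tool_rot: [-180.0, 0.0, 134.0]
force: [0.2, 1.2, 0.1]
grip_width: 0.0869
grasp_force: 0.0
```

Run:
```python
from h import *
import pickle
ci=env.camera_info("wrist"); im=env.read_camera("wrist"); pickle.dump((ci,im),open("w1.pkl","wb"))
cv2.imwrite("pics/w1.png",im[:,:,::-1])
plan(.540,-.286,.25,125.4,7)
```

```text
t 1.77 at [0.4872 0.035  0.3184] [ 1.7999e+02 -4.0000e-02  1.3428e+02] dpos [ 0.0528 -0.321  -0.0684] dyaw -8.88
slide [-0.0762, -0.0532, 0.0195] ang z 0.007
slide [-0.0774, -0.0515, 0.0195] ang z 0.007
slide [-0.0785, -0.0498, 0.0195] ang z 0.007
slide [-0.0796, -0.0481, 0.0195] ang z 0.007
slide [-0.0806, -0.0463, 0.0195] ang z 0.007
slide [-0.0816, -0.0445, 0.0195] ang z 0.007
slide [-0.0826, -0.0427, 0.0195] ang z 0.007
```

View pics/w1.png

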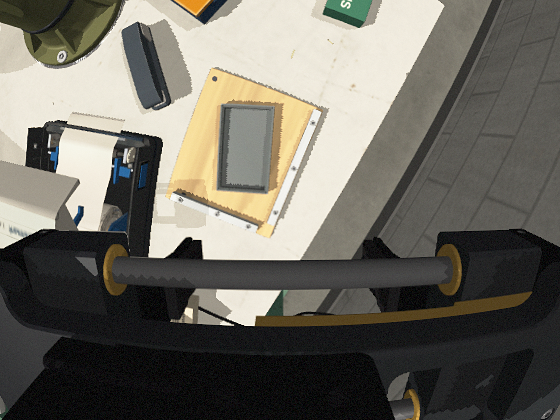

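The wrist view shows the whole jig: carrier rim corners near (223,101), (281,103), (272,193) and (217,190), and rails along the right and lower edges. I'll segment this for a precise measurement.

Run:
```python
from h import *
import pickle
ci,im=pickle.load(open("w1.pkl","rb"))
c=im[60:240,160:340]; hsv=cv2.cvtColor(c,cv2.COLOR_RGB2HSV)
wood=(hsv[...,1]>60)&(hsv[...,0]>8)&(hsv[...,0]<32)&(hsv[...,2]>90)
grey=((hsv[...,1]<70)&(hsv[...,2]<150)).astype(np.uint8)
n,l,st,ce=cv2.connectedComponentsWithStats(grey)
k=l[85,85]; m=(l==k).astype(np.uint8); print(st[k])
cnt=max(cv2.findContours(m,0,1)[0],key=cv2.contourArea)
W=ray(ci,cnt[:,0]+[160,60],.026,True)[:,:2]
r=cv2.minAreaRect((W*1000).astype(np.float32)); print("grey rect",r)
v=cv2.cvtColor(c,cv2.COLOR_RGB2BGR); v=cv2.resize(v,None,fx=3.3,fy=3.3,interpolation=cv2.INTER_CUBIC)
cv2.imwrite("pics/w1c.png",v); print(ci['fx'],-np.array(ci['R']).T@ci['t'])
```

```text
[  57   44   58   90 4460]
grey rect ((420.2738952636719, 24.80862808227539), (74.86709594726562, 124.10798645019531), 39.45270919799805)
325.19226210127806 [0.44164611 0.07876227 0.48138943]
```

View pics/w1c.png

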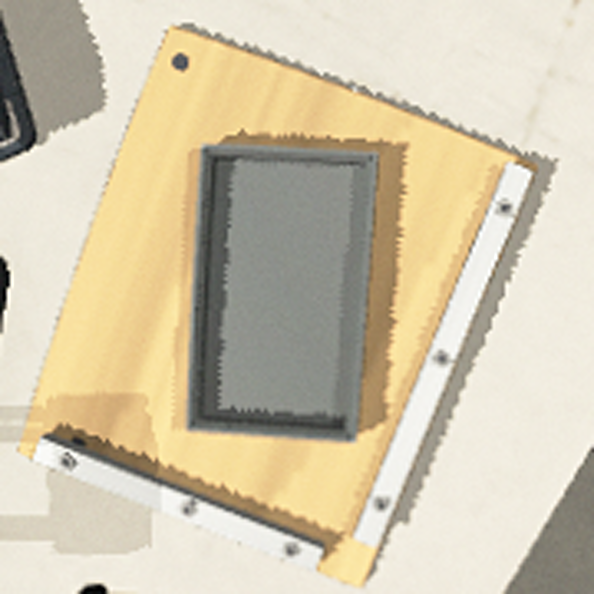

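Call:
step_arm(
  rows=[
    {"slide":[-0.076,-0.053,0],"angular":[0,0,0.007],"jaw":1},
    {"slide":[-0.077,-0.052,0],"angular":[0,0,0.007],"jaw":1},
    {"slide":[-0.079,-0.05,0.02],"angular":[0,0,0.007],"jaw":1},
    {"slide":[-0.08,-0.048,0.03],"angular":[0,0,0.007],"jaw":1},
    {"slide":[-0.08,-0.046,0.03],"angular":[0,0,0.007],"jaw":1},
    {"slide":[-0.081,-0.045,0.03],"angular":[0,0,0.007],"jaw":1},
    {"slide":[-0.082,-0.043,0.03],"angular":[0,0,0.007],"jaw":1},
    {"slide":[0,0,0],"angular":[0,0,0],"jaw":1},
  ],
)

```text
time_s: 2.78
tool_pos: [0.5398, -0.2855, 0.2462]
tool_rot: [-179.7, -0.1, 125.5]
force: [-0.1, -0.3, -0.3]
grip_width: 0.087
grasp_force: 0.0
```

The carrier is rectangular in the wrist crop, with the far rail's inner edge from (505,165) to (357,540) and the right rail's from (45,440) to (325,550). Next I'll look at the carton from here.

Run:
```python
from h import *
import pickle
ci,_=pickle.load(open("w1.pkl","rb"))
f=lambda L:ray(ci,[((u+.5)/3.3-.5+160,(v+.5)/3.3-.5+60) for u,v in L],.02,True)[:,:2]
a=f([(505,165),(357,540)]);b=f([(45,440),(325,550)])
for p in(a,b):
    d=p[0]-p[1]; print(p.round(4).tolist(),np.degrees(np.arctan2(d[1],d[0])))
print("bed",quad(ray(ci,[((u+.5)/3.3-.5+160,(v+.5)/3.3-.5+60) for u,v in [(172,27),(535,160),(363,585),(22,455)]],.008,True)))
ci=env.camera_info("wrist"); im=env.read_camera("wrist"); pickle.dump((ci,im),open("w2.pkl","wb"))
cv2.imwrite("pics/w2.png",im[:,:,::-1])
```

```text
[[0.4514, 0.1305], [0.5202, -0.033]] 112.81265920300172
[[0.3855, -0.0981], [0.513, -0.0464]] -157.92763897876156
bed (array([0.42  , 0.0134]), np.float64(112.4), array([171.5, 208.5, 172.3, 208.5]))
```

View pics/w2.png

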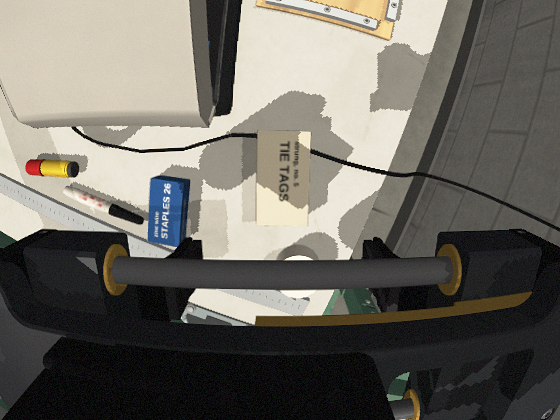

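The carton's top face has corners at about (258,130), (310,131), (309,225) and (258,224), with the printer well clear at the upper left.

Run:
```python
from h import *
import pickle
ci,im=pickle.load(open("w2.pkl","rb"))
print(quad(ray(ci,[(258,130),(310,131),(309,225),(257,224)],.046,True)))
c=im[115:240,235:330]; g=cv2.cvtColor(c,cv2.COLOR_RGB2GRAY)
for r in (25,50,75,100): print(r+115,g[r,12:32],g[r,65:85])
print(g[5:25,40],g[100:118,40])
plan(.539,-.285,.019,126,6)
```

```text
(array([ 0.5332, -0.2749]), np.float64(124.9), array([ 57.6, 108.2,  60.7, 108.2]))
140 [111 112 112 110 109 110 112 111 111 101 126 151 147 147 151 150 149 148
 151 150] [236 235 233 234 233 233 233 232 234 237 189 142 149 150 150 145 150 151
 148 152]
165 [116 114 114 116 114 113 112 115 111 107 135 149 147 149 154 148 150 152
 149 151] [150 153 151 150 148 147 152 150 153 144 144 148 151 145 147 145 146 146
 147 151]
190 [208 207 206 206 201 204 206 207 180 192 237 233 234 231 234 236 234 235
 235 234] [150 149 149 150 148 151 152 151 145 146 151 145 147 149 149 148 147 149
 149 150]
215 [201 206 202 202 202 202 204 204 170 185 234 234 232 234 235 233 235 234
 232 234] [234 233 234 233 233 233 237 214 214 234 232 231 230 229 229 229 230 230
 231 230]
[147 148 148 148 150 147 149 148 148 145 136 148 148 149 147 153 149 149
 152 150] [235 233 232 232 232 234 233 233 233 234 223 222 222 221 224 222 224 224]
t 2.83 at [ 0.5408 -0.2831  0.247 ] [-1.7988e+02 -1.1000e-01  1.2567e+02] dpos [-0.0018 -0.0019 -0.228 ] dyaw 0.33
slide [-0.0002, -0.0008, 0.076] ang z -0.0003
slide [-0.0002, -0.0008, 0.076] ang z -0.0003
slide [-0.0002, -0.0008, 0.076] ang z -0.0003
slide [-0.0002, -0.0008, 0.076] ang z -0.0003
slide [-0.0002, -0.0008, 0.076] ang z -0.0003
slide [-0.0002, -0.0008, 0.076] ang z -0.0003
```

Call:
step_arm(
  rows=[
    {"slide":[0,-0.006,0.08],"angular":[0,0,0],"jaw":1},
    {"slide":[0,0,0.09],"angular":[0,0,0],"jaw":1},
    {"slide":[0,0,0.09],"angular":[0,0,0],"jaw":1},
    {"slide":[0,0,0.07],"angular":[0,0,0],"jaw":1},
    {"slide":[0,0,0.05],"angular":[0,0,0],"jaw":1},
    {"slide":[0,0,0.04],"angular":[0,0,0],"jaw":1},
    {"slide":[0,0,0.02],"angular":[0,0,0],"jaw":1},
    {"slide":[0,0,0.01],"angular":[0,0,0],"jaw":1},
    {"slide":[0,0,0],"angular":[0,0,0],"jaw":1},
    {"slide":[0,0,0],"angular":[0,0,0],"jaw":1},
  ],
)

```text
time_s: 4.08
tool_pos: [0.5391, -0.2854, 0.0244]
tool_rot: [179.9, 0.1, 125.7]
force: [0.4, 0.3, 0.9]
grip_width: 0.0871
grasp_force: 0.0
```

Call:
step_arm(
  newtons=35,
  rows=[
    {"slide":[0,0,0.01],"angular":[0,0,0],"jaw":1},
    {"slide":[0,0,0],"angular":[0,0,0],"jaw":0.65},
    {"slide":[0,0,0],"angular":[0,0,0],"jaw":0.4},
    {"slide":[0,0,0],"angular":[0,0,0],"jaw":0.4},
    {"slide":[0,0,0],"angular":[0,0,0],"jaw":0.4},
    {"slide":[0,0,0],"angular":[0,0,0],"jaw":0.4},
    {"slide":[0,0,0],"angular":[0,0,0],"jaw":0.4},
  ],
)

```text
time_s: 4.95
tool_pos: [0.5387, -0.2851, 0.0187]
tool_rot: [180.0, 0.0, 125.7]
force: [0.5, -0.1, -0.4]
grip_width: 0.0601
grasp_force: 34.8
```

Call:
step_arm(
  rows=[
    {"slide":[0,0,-0.02],"angular":[0,0,0],"jaw":0.4},
    {"slide":[0,0,-0.05],"angular":[0,0,0],"jaw":0.4},
    {"slide":[0,0,-0.08],"angular":[0,0,0],"jaw":0.4},
    {"slide":[0,0,-0.08],"angular":[0,0,0],"jaw":0.4},
    {"slide":[0,0,-0.08],"angular":[0,0,0],"jaw":0.4},
    {"slide":[0,0,-0.05],"angular":[0,0,0],"jaw":0.4},
    {"slide":[0,0,-0.02],"angular":[0,0,0],"jaw":0.4},
    {"slide":[0,0,0],"angular":[0,0,0],"jaw":0.4},
  ],
)

```text
time_s: 5.95
tool_pos: [0.5384, -0.285, 0.2086]
tool_rot: [180.0, 0.0, 125.7]
force: [-0.1, 0.2, -2.3]
grip_width: 0.06
grasp_force: 34.8
```

Run:
```python
from h import *
plan(.4282,.0145,.21,129.2,9)
```

```text
t 5.95 at [ 0.5384 -0.285   0.2086] [179.98   0.   125.72] dpos [-0.1102  0.2995  0.0014] dyaw 3.48
slide [0.0683, 0.019, -0.0003] ang z -0.0021
slide [0.0682, 0.0194, -0.0003] ang z -0.0021
slide [0.0681, 0.0199, -0.0003] ang z -0.0021
slide [0.0679, 0.0204, -0.0003] ang z -0.0021
slide [0.0678, 0.0208, -0.0003] ang z -0.0021
slide [0.0677, 0.0213, -0.0003] ang z -0.0021
slide [0.0675, 0.0217, -0.0003] ang z -0.0021
slide [0.0674, 0.0222, -0.0003] ang z -0.0021
slide [0.0672, 0.0226, -0.0003] ang z -0.0021
```

Call:
step_arm(
  rows=[
    {"slide":[0.04,0.019,-0.06],"angular":[0,0,0],"jaw":0.4},
    {"slide":[0.068,0.019,-0.04],"angular":[0,0,-0.002],"jaw":0.4},
    {"slide":[0.068,0.02,0],"angular":[0,0,-0.002],"jaw":0.4},
    {"slide":[0.068,0.02,0],"angular":[0,0,-0.002],"jaw":0.4},
    {"slide":[0.068,0.021,0],"angular":[0,0,-0.002],"jaw":0.4},
    {"slide":[0.068,0.021,0],"angular":[0,0,-0.002],"jaw":0.4},
    {"slide":[0.068,0.022,0],"angular":[0,0,-0.002],"jaw":0.4},
    {"slide":[0.068,0.022,0.03],"angular":[0,0,-0.002],"jaw":0.4},
    {"slide":[0.048,0.023,0.04],"angular":[0,0,-0.003],"jaw":0.4},
    {"slide":[0,0,0],"angular":[0,0,0],"jaw":0.4},
  ],
)

```text
time_s: 7.2
tool_pos: [0.4417, -0.0013, 0.2206]
tool_rot: [-179.7, -0.2, 129.0]
force: [-0.2, 1.0, -2.0]
grip_width: 0.0601
grasp_force: 34.8
```

Call:
step_arm(
  rows=[
    {"slide":[0,0,0],"angular":[0,0,0],"jaw":0.4},
    {"slide":[0,0,0],"angular":[0,0,0],"jaw":0.4},
  ],
)

```text
time_s: 7.45
tool_pos: [0.4446, -0.0044, 0.2238]
tool_rot: [180.0, 0.0, 128.7]
force: [-0.4, -0.3, -2.3]
grip_width: 0.0601
grasp_force: 34.8
```

Run:
```python
from h import *
import pickle
print(env.get_obs()['tool_pos'],env.get_obs()['tool_rot'])
ci=env.camera_info("wrist"); im=env.read_camera("wrist"); pickle.dump((ci,im),open("w3.pkl","wb"))
cv2.imwrite("pics/w3.png",im[:,:,::-1])
```

```text
[ 0.44457637 -0.00442035  0.22380718] [1.79983551e+02 2.66348206e-02 1.28674166e+02]
```

View pics/w3.png

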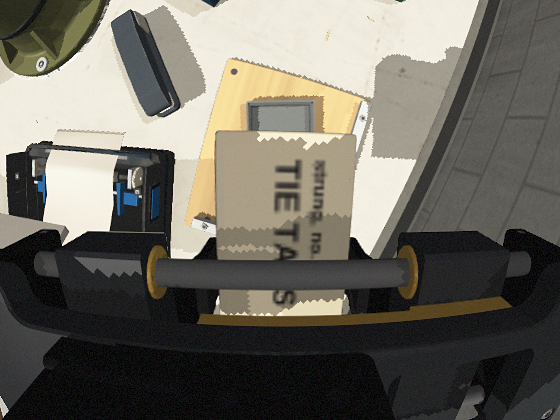

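The carton's end edge runs from (216,131) to (356,134), and the carrier's near end (outer rim corners) runs from (247,102) to (314,100).

Run:
```python
from h import *
import pickle
ci,im=pickle.load(open("w3.pkl","rb")); o=np.array([.44458,-.00442]); a=np.radians(128.67); x=np.array([np.cos(a),np.sin(a)]); y=np.array([np.sin(a),-np.cos(a)])
for n,px,z in(("carton",[(216,131),(356,134)],.2511),("carrier",[(247,102),(314,100)],.026)):
    p=ray(ci,px,z,True)[:,:2]; m=p.mean(0); d=p[1]-p[0]
    print(n,p.round(4).tolist(),"L",np.linalg.norm(d),"mid tool xy",((m-o)@x*1e3).round(1),((m-o)@y*1e3).round(1),"ang d",np.degrees(np.arctan2(d@y,d@x)).round(2))
g=cv2.cvtColor(im,cv2.COLOR_RGB2GRAY)
for c in (230,290,340): print(g[122:142,c])
for r in(120,): print(g[r,240:256],g[r,306:322])
for c in(260,280,300): print(g[94:112,c])
for r in(112,150,): print(r,g[r,240:256],g[r,306:322]);print(g[r,208:222],g[r,350:364])
```

```text
carton [[0.3816, 0.0298], [0.4282, 0.0656]] L 0.05876718920327377 mid tool xy 65.5 1.6 ang d 91.16
carrier [[0.3533, 0.0483], [0.4093, 0.0959]] L 0.07352522754809021 mid tool xy 99.3 -1.6 ang d 88.34
[223 224 223 220 222 222 220 223 188 145 152 159 158 155 160 159 157 156
 155 157]
[150 149 146 147 145 145 149 146 148 126 207 230 244 241 241 244 238 186
 156 157]
[220 222 219 221 221 221 222 224 223 225 226 164 197 229 243 242 211 155
 158 163]
[203 185 186 187 187 189 176 143 117  78  87  76  82  94  93  90] [127 129 120  94 113 130 132 142 143 145 145 143 143 145 143 145]
[222 210 129 138 141 140 142 150 140 116 119  99 111 140 149 149 146 148]
[215 194 129 130 131 132 147 147 123 120 105  93 120 150 148 148 149 147]
[223 209 133 139 143 142 152 147 117 116 102 107 142 148 147 147 145 148]
112 [195 189 188 189 186 185 163 140 112  93  87  75  83  96  96  92] [126 124 120 101 115 130 133 144 146 150 146 145 147 146 143 142]
[234 236 231 176 228 229 226 224 223 226 224 225 225 225] [222 226 211 200 203 205 194 142 167 234 245 241 242 245]
150 [162 159 160 160 159 162 163 160 159 161 161 158 159 160 159 159] [193 163 157 159 160 160 164 159 160 159 162 160 162 163 160 160]
[227 228 227 228 228 231 172 120 145 155 157 158 160 157] [160 154 159 161 154 163 244 184 155 158 156 153 171 243]
```

Run:
```python
from h import *
plan(.4285,.016,.055,129.4,1)
```

```text
t 7.5 at [ 0.4446 -0.0043  0.2239] [1.7997e+02 2.0000e-02 1.2868e+02] dpos [-0.0161  0.0203 -0.1689] dyaw 0.72
slide [0.0518, 0.0002, 0.3378] ang z -0.004
```

Call:
step_arm(
  rows=[
    {"slide":[0.026,0,0.02],"angular":[0,0,-0.002],"jaw":0.4},
    {"slide":[0.026,0,0.04],"angular":[0,0,-0.002],"jaw":0.4},
    {"slide":[0,0,0.06],"angular":[0,0,0],"jaw":0.4},
    {"slide":[0,0,0.07],"angular":[0,0,0],"jaw":0.4},
    {"slide":[0,0,0.06],"angular":[0,0,0],"jaw":0.4},
    {"slide":[0,0,0.05],"angular":[0,0,0],"jaw":0.4},
    {"slide":[0,0,0.03],"angular":[0,0,0],"jaw":0.4},
    {"slide":[0,0,0.01],"angular":[0,0,0],"jaw":0.4},
    {"slide":[0,0,0],"angular":[0,0,0],"jaw":0.4},
    {"slide":[0,0,0],"angular":[0,0,0],"jaw":0.4},
  ],
)

```text
time_s: 8.75
tool_pos: [0.4286, 0.0171, 0.0544]
tool_rot: [179.9, 0.0, 129.5]
force: [0.6, 0.7, -2.1]
grip_width: 0.0601
grasp_force: 34.8
```

Run:
```python
from h import *
plan(.4285,.016,.04,129.4,1)
```

```text
t 8.75 at [0.4286 0.0171 0.0544] [1.7990e+02 3.0000e-02 1.2951e+02] dpos [-0.0001 -0.0011 -0.0144] dyaw -0.11
slide [-0.0015, -0.0016, 0.0288] ang z 0.0006
```

Call:
step_arm(
  rows=[
    {"slide":[-0.0015,-0.0015,0.004],"angular":[0,0,0],"jaw":0.4},
    {"slide":[0,0,0.008],"angular":[0,0,0],"jaw":0.4},
    {"slide":[0,0,0.008],"angular":[0,0,0],"jaw":0.4},
    {"slide":[0,0,0.006],"angular":[0,0,0],"jaw":0.4},
    {"slide":[0,0,0],"angular":[0,0,0],"jaw":0.4},
    {"slide":[0,0,0],"angular":[0,0,0],"jaw":0.4},
  ],
)

```text
time_s: 9.5
tool_pos: [0.4278, 0.0159, 0.0406]
tool_rot: [180.0, 0.0, 129.5]
force: [0.6, 0.5, -1.7]
grip_width: 0.0601
grasp_force: 34.8
```

Call:
step_arm(
  rows=[
    {"slide":[0,0,0.005],"angular":[0,0,0],"jaw":0.4},
    {"slide":[0,0,0.005],"angular":[0,0,0],"jaw":0.4},
    {"slide":[0,0,0.005],"angular":[0,0,0],"jaw":0.4},
    {"slide":[0,0,0.004],"angular":[0,0,0],"jaw":0.4},
    {"slide":[0,0,0],"angular":[0,0,0],"jaw":0.4},
    {"slide":[0,0,0],"angular":[0,0,0],"jaw":0.4},
  ],
)

```text
time_s: 10.25
tool_pos: [0.4278, 0.0158, 0.0311]
tool_rot: [180.0, 0.0, 129.5]
force: [-1.3, 1.0, -1.3]
grip_width: 0.0598
grasp_force: 34.8
```

Call:
step_arm(
  rows=[
    {"slide":[0,0,0.002],"angular":[0,0,0],"jaw":0.4},
    {"slide":[0,0,0.001],"angular":[0,0,0],"jaw":0.4},
    {"slide":[0,0,0],"angular":[0,0,0],"jaw":0.4},
    {"slide":[0,0,0],"angular":[0,0,0],"jaw":0.4},
  ],
)

```text
time_s: 10.75
tool_pos: [0.4279, 0.0159, 0.0305]
tool_rot: [180.0, -0.0, 129.5]
force: [-3.0, -1.4, 7.0]
grip_width: 0.0602
grasp_force: 34.8
```

Run:
```python
from h import *
im=env.read_camera("side")[185:280,250:360]; im2=env.read_camera("top")[165:265,180:290]
s=lambda a:cv2.resize(a,(390,340),interpolation=cv2.INTER_CUBIC)
cv2.imwrite("pics/s3.png",np.hstack([s(im),s(im2)])[:,:,::-1])
```

```text
(no output)
```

View pics/s3.png

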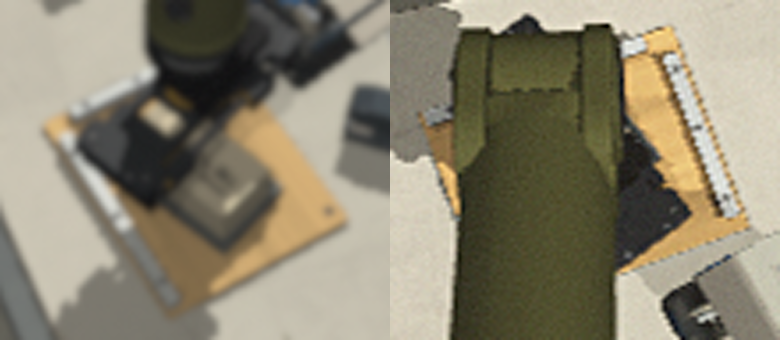

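The carton is seated: TCP z matches the expected 0.0307 m, the floor reaction is about 9 N, and the side view shows it lying inside the carrier. Next I'll turn to the jig's yaw (112.6°).

Call:
step_arm(
  rows=[
    {"slide":[0,0,0],"angular":[0,0,0.012],"jaw":0.4},
    {"slide":[0,0,0],"angular":[0,0,0.017],"jaw":0.4},
    {"slide":[0,0,0],"angular":[0,0,0.018],"jaw":0.4},
    {"slide":[0,0,0],"angular":[0,0,0.018],"jaw":0.4},
    {"slide":[0,0,0],"angular":[0,0,0.017],"jaw":0.4},
    {"slide":[0,0,0],"angular":[0,0,0.012],"jaw":0.4},
    {"slide":[0,0,0],"angular":[0,0,0],"jaw":0.4},
    {"slide":[0,0,0],"angular":[0,0,0],"jaw":0.4},
  ],
)

```text
time_s: 11.85
tool_pos: [0.4289, 0.0159, 0.0305]
tool_rot: [179.9, 0.0, 112.6]
force: [-0.2, -0.1, 6.1]
grip_width: 0.0598
grasp_force: 34.9
```

Run:
```python
from h import *
plan(.4686,-.0089,.0305,112.6,1)
```

```text
t 11.85 at [0.4289 0.0159 0.0305] [1.7988e+02 2.0000e-02 1.1261e+02] dpos [ 0.0397 -0.0248 -0.    ] dyaw -0.01
slide [-0.0763, 0.0542, 0.0001] ang z 0.0001
```

Call:
step_arm(
  rows=[
    {"slide":[-0.01,0.006,0],"angular":[0,0,0],"jaw":0.4},
    {"slide":[-0.01,0.006,0],"angular":[0,0,0],"jaw":0.4},
    {"slide":[-0.01,0.006,0],"angular":[0,0,0],"jaw":0.4},
    {"slide":[-0.01,0.006,0],"angular":[0,0,0],"jaw":0.4},
    {"slide":[-0.01,0.006,0],"angular":[0,0,0],"jaw":0.4},
    {"slide":[-0.008,0.004,0],"angular":[0,0,0],"jaw":0.4},
    {"slide":[0,0,0],"angular":[0,0,0],"jaw":0.4},
    {"slide":[0,0,0],"angular":[0,0,0],"jaw":0.4},
  ],
)

```text
time_s: 12.85
tool_pos: [0.4556, -0.0038, 0.0306]
tool_rot: [179.9, -0.0, 112.6]
force: [-1.4, 0.9, 6.4]
grip_width: 0.0599
grasp_force: 34.8
```

Call:
step_arm(
  rows=[
    {"slide":[-0.003,0,0],"angular":[0,0,0],"jaw":0.4},
    {"slide":[-0.003,0,0],"angular":[0,0,0],"jaw":0.4},
    {"slide":[-0.003,0,0],"angular":[0,0,0],"jaw":0.4},
    {"slide":[-0.003,0,0],"angular":[0,0,0],"jaw":0.4},
    {"slide":[-0.002,0,0],"angular":[0,0,0],"jaw":0.4},
    {"slide":[-0.002,0,0],"angular":[0,0,0],"jaw":0.4},
    {"slide":[0,0,0],"angular":[0,0,0],"jaw":0.4},
    {"slide":[0,0,0],"angular":[0,0,0],"jaw":0.4},
  ],
)

```text
time_s: 13.85
tool_pos: [0.4586, -0.0104, 0.0305]
tool_rot: [179.9, -0.1, 112.7]
force: [-1.7, 3.4, 6.4]
grip_width: 0.0599
grasp_force: 34.8
```

Call:
step_arm(
  rows=[
    {"slide":[-0.002,0,0],"angular":[0,0,0],"jaw":0.4},
    {"slide":[-0.002,0,0],"angular":[0,0,0],"jaw":0.4},
    {"slide":[0,0,0],"angular":[0,0,0],"jaw":0.4},
    {"slide":[0,0,0],"angular":[0,0,0],"jaw":0.4},
  ],
)

```text
time_s: 14.35
tool_pos: [0.4593, -0.012, 0.0306]
tool_rot: [179.9, -0.1, 112.7]
force: [-0.9, 2.7, 7.0]
grip_width: 0.0601
grasp_force: 34.8
```

Call:
step_arm(
  rows=[
    {"slide":[-0.002,0,0],"angular":[0,0,0],"jaw":0.4},
    {"slide":[-0.002,0,0],"angular":[0,0,0],"jaw":0.4},
    {"slide":[0,0,0],"angular":[0,0,0],"jaw":0.4},
    {"slide":[0,0,0],"angular":[0,0,0],"jaw":0.4},
  ],
)

```text
time_s: 14.85
tool_pos: [0.4597, -0.0129, 0.0306]
tool_rot: [179.9, -0.2, 112.7]
force: [-2.7, 5.2, 8.2]
grip_width: 0.0604
grasp_force: 34.9
```

Call:
step_arm(
  rows=[
    {"slide":[0,0.003,0],"angular":[0,0,0],"jaw":0.4},
    {"slide":[0,0.003,0],"angular":[0,0,0],"jaw":0.4},
    {"slide":[0,0.003,0],"angular":[0,0,0],"jaw":0.4},
    {"slide":[0,0.003,0],"angular":[0,0,0],"jaw":0.4},
    {"slide":[0,0.002,0],"angular":[0,0,0],"jaw":0.4},
    {"slide":[0,0.002,0],"angular":[0,0,0],"jaw":0.4},
    {"slide":[0,0,0],"angular":[0,0,0],"jaw":0.4},
    {"slide":[0,0,0],"angular":[0,0,0],"jaw":0.4},
  ],
)

```text
time_s: 15.85
tool_pos: [0.4654, -0.0113, 0.0305]
tool_rot: [-179.9, -0.2, 112.6]
force: [-7.9, 2.2, 13.9]
grip_width: 0.06
grasp_force: 34.9
```

Call:
step_arm(
  rows=[
    {"slide":[0,0.002,0],"angular":[0,0,0],"jaw":0.4},
    {"slide":[0,0.002,0],"angular":[0,0,0],"jaw":0.4},
    {"slide":[0,0,0],"angular":[0,0,0],"jaw":0.4},
    {"slide":[0,0,0],"angular":[0,0,0],"jaw":0.4},
  ],
)

```text
time_s: 16.35
tool_pos: [0.4673, -0.0106, 0.0305]
tool_rot: [-179.9, -0.2, 112.6]
force: [-7.6, 1.0, 14.0]
grip_width: 0.0603
grasp_force: 34.9
```

Call:
step_arm(
  rows=[
    {"slide":[0,0.002,-0.0005],"angular":[0,0,0],"jaw":0.4},
    {"slide":[0,0.002,0],"angular":[0,0,0],"jaw":0.4},
    {"slide":[0,0,0],"angular":[0,0,0],"jaw":0.4},
    {"slide":[0,0,0],"angular":[0,0,0],"jaw":0.4},
  ],
)

```text
time_s: 16.85
tool_pos: [0.4691, -0.0099, 0.0305]
tool_rot: [-179.9, -0.2, 112.6]
force: [-7.0, 1.7, 11.7]
grip_width: 0.0603
grasp_force: 34.9
```

Call:
step_arm(
  rows=[
    {"slide":[0,0.002,0],"angular":[0,0,0],"jaw":0.4},
    {"slide":[0,0.002,0],"angular":[0,0,0],"jaw":0.4},
    {"slide":[0,0,0],"angular":[0,0,0],"jaw":0.4},
    {"slide":[0,0,0],"angular":[0,0,0],"jaw":0.4},
  ],
)

```text
time_s: 17.35
tool_pos: [0.4694, -0.0098, 0.0306]
tool_rot: [-179.7, -0.2, 112.6]
force: [-10.6, 0.7, 18.9]
grip_width: 0.0602
grasp_force: 34.9
```

Call:
step_arm(
  rows=[
    {"slide":[-0.002,0,-0.001],"angular":[0,0,0],"jaw":0.4},
    {"slide":[-0.002,0,0],"angular":[0,0,0],"jaw":0.4},
    {"slide":[-0.002,0.002,0],"angular":[0,0,0],"jaw":0.4},
    {"slide":[0,0,0],"angular":[0,0,0],"jaw":0.4},
    {"slide":[0,0,0],"angular":[0,0,0],"jaw":0.4},
  ],
)

```text
time_s: 17.98
tool_pos: [0.4696, -0.0099, 0.0305]
tool_rot: [-179.6, -0.5, 112.7]
force: [-14.9, 5.1, 19.2]
grip_width: 0.0603
grasp_force: 34.9
```

Call:
step_arm(
  rows=[
    {"slide":[-0.002,0.002,0],"angular":[0,0,0],"jaw":0.4},
    {"slide":[-0.002,0.001,0],"angular":[0,0,0],"jaw":0.4},
    {"slide":[0,0,0],"angular":[0,0,0],"jaw":0.4},
    {"slide":[0,0,0],"angular":[0,0,0],"jaw":0.4},
    {"slide":[0,0,0],"angular":[0,0,0],"jaw":0.4},
    {"slide":[0,0,0],"angular":[0,0,0],"jaw":0.4},
  ],
)

```text
time_s: 18.73
tool_pos: [0.47, -0.0102, 0.0304]
tool_rot: [-179.4, -0.6, 112.7]
force: [-19.3, 7.4, 23.5]
grip_width: 0.0605
grasp_force: 35.0
```

Run:
```python
from h import *
import pickle
o=env.get_obs(); print(o['time_s'],o['tool_pos'],o['tool_rot'],o['force'],o['wrist_torque'])
ci=env.camera_info("wrist"); im=env.read_camera("wrist"); pickle.dump((ci,im),open("w4.pkl","wb"))
c=im[40:260,170:400]; cv2.imwrite("pics/w4.png",cv2.resize(c,None,fx=2.7,fy=2.7,interpolation=cv2.INTER_CUBIC)[:,:,::-1])
```

```text
18.725 [ 0.46996759 -0.01016895  0.03039247] [-179.37772212   -0.64427887  112.65242426] [-19.30714675   7.44468966  23.53287762] [ 1.50687014  4.16447804 -0.28385957]
```

View pics/w4.png

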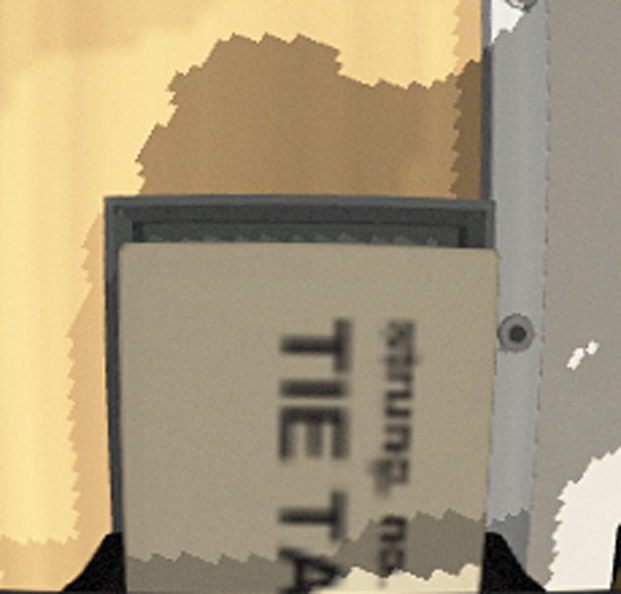

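The carrier lies flush along the far rail. The heavy down force (23 N) could be hiding friction in y, so I'll unload z a bit and see whether it creeps toward the right rail.

Call:
step_arm(
  rows=[
    {"slide":[0,0,-0.001],"angular":[0,0,0],"jaw":0.4},
    {"slide":[0,0,-0.001],"angular":[0,0,0],"jaw":0.4},
    {"slide":[0,0,-0.001],"angular":[0,0,0],"jaw":0.4},
    {"slide":[0,0,0],"angular":[0,0,0],"jaw":0.4},
    {"slide":[0,0,0],"angular":[0,0,0],"jaw":0.4},
    {"slide":[0,0,0],"angular":[0,0,0],"jaw":0.4},
  ],
)

```text
time_s: 19.52
tool_pos: [0.47, -0.0102, 0.0305]
tool_rot: [-179.4, -0.6, 112.7]
force: [-13.9, 7.3, 9.9]
grip_width: 0.0601
grasp_force: 34.9
```

Run:
```python
from h import *
import pickle
ci,im=pickle.load(open("w4.pkl","rb"))
p=ray(ci,[(209,113.3),(352.7,114.5)],.026,True)[:,:2]; print(p.round(4))
b=np.array([[.3855,-.0981],[.513,-.0464]]); d=(b[1]-b[0])/np.linalg.norm(b[1]-b[0]); n=np.array([-d[1],d[0]])
print("dist to right rail line",(p-b[0])@n, np.degrees(np.arctan2(*(p[1]-p[0])[::-1])))
o=env.get_obs(); print(o['tool_pos'],o['force'])
```

```text
[[0.4057 0.045 ]
 [0.4748 0.073 ]]
dist to right rail line [0.12505159 0.12502642] 22.052726612756768
[ 0.46995421 -0.01023549  0.0304966 ] [-13.94563196   7.33415351   9.88977132]
```

Call:
step_arm(
  rows=[
    {"slide":[-0.002,0.001,0],"angular":[0,0,0],"jaw":0.4},
    {"slide":[-0.002,0.001,0],"angular":[0,0,0],"jaw":0.4},
    {"slide":[-0.002,0.001,0],"angular":[0,0,0],"jaw":0.4},
    {"slide":[0,0,0],"angular":[0,0,0],"jaw":0.4},
    {"slide":[0,0,0],"angular":[0,0,0],"jaw":0.4},
    {"slide":[0,0,0],"angular":[0,0,0],"jaw":0.4},
    {"slide":[0,0,0],"angular":[0,0,0],"jaw":0.4},
  ],
)

```text
time_s: 20.4
tool_pos: [0.4701, -0.0103, 0.0306]
tool_rot: [-179.2, -0.9, 112.7]
force: [-21.2, 12.0, 19.2]
grip_width: 0.0601
grasp_force: 35.0
```

```bash
python3 -c "
from cell import env
print(env.sign_off())"
```

```text
the job is handed in; nothing more can be done
None
```

I handed in the job at 20.4 s with the carton gripped in the carrier (35 N) and the carrier held in the corner at about 15 N toward the far rail and 19 N toward the right rail. Contact with the right rail is inferred from measurement, because the last picture shows only the far rail, and sign-off returned no verdict.

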